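# Lever open a stuck bin lid with a palette knife

## Task

The lid of the tilted green counter bin sits too tight for fingers. Take the palette knife from the blue chopping board, slide its blade at least 2 cm into the slot in the middle of the bin's front edge, lever the lid up with the blade (not with the gripper itself) and swing it back until it stands nearly upright; then lay the knife gently back flat on the board. Leave the tin right of the bin and the two spice jars left of it where they are.

Things in the scene. Friction and masses are not known exactly. Their poses are not given: they have to be found in the camera images.
- knife_grip (a point): Palette knife, loose, flat on the board: dark wooden handle 85 mm long, 20 wide, 20 high; brass ferrule; steel blade 88 long, 26 wide, 3 thick. This point: mid-section of the handle, 18 mm behind where the blade begins, near the centre of mass: the place to grip. +x points along the blade to its tip, z is normal to the blade's flat (up at the start), y across the handle.
- knife_tip (a point): The rounded end of the palette knife's blade, middle of its thickness, 106 mm from knife_grip along +x; same axes. The blade is half-way up the handle: the knife lies on its handle, the blade hanging free 8.5 mm above the board.
- knife: The palette knife as a whole, 173 mm long, about 0.1 kg. Origin on the underside, below the joint of handle and blade (18 mm ahead of knife_grip, 10 mm below it). Axes as knife_grip.
- board: Blue chopping board, 220 (x) x 320 (y) x 13 mm, lying fixed on the table; origin at the centre of its underside.
- bin: Green counter bin, 160 mm wide, on a dark wire stand, fixed to the table; origin on the table, x points horizontally from its front to its back, z up. The bin is tilted 25 degrees about its y axis so that its top faces the robot: the lid's plane rises 25 degrees from the front edge back to the hinge.
- slot_mouth (a point): Middle of the mouth of the pry slot in the bin's front edge, about 132 mm above the table; axes as the bin's (x horizontal). Slot 70 mm wide (y), 7 mm high, 20 mm deep between a steel ledge below and the lid's underside above, then open into the bin. It runs back and UP at 25 degrees, like the lid, so the blade goes in along that slope, tip up. The front wall recedes below the ledge.
- hinge_line (a point): Middle of the lid's hinge axis (along the bin's y), at the lid's underside; about 194 mm above the table, 125 mm (horizontally) behind the slot mouth. Axes as the bin's.
- lid_edge (a point): Middle of the lid's free front edge, underside. Lid: aluminium plate 140 mm from hinge to edge, 160 mm wide, 6 mm thick, no handle, flush with the bin's front and sides. This frame turns with the lid: its x points along the lid to the hinge, z out of its upper face.
- lid (a joint): Lid angle in rad: 0 shut, grows as it opens; 2.01 is vertical, stop at 2.1. The hinge is stiff: the lid stays at any angle where it is left and takes 2 to 3 N at its edge to move.
- tin: Food tin, 75 mm across, 58 mm high, standing loose right of the bin; origin under its centre.
- red_jar: Spice jar with red cap and brownish-red label, 45 mm across, 106 mm high, standing loose between the bin and the back of the board; origin under its centre.
- green_jar: Spice jar with red cap and green label, same size, loose, beside the other; origin under its centre.
Things that resemble listed ones, but are neither listed nor needed, are in the scene too. There is more than one size of the knife; the job needs the largest.

How it is judged:
By the outcome, as a careful person would: the job done as asked, in the order asked, and still so for the second after the job is handed in, with the robot touching nothing.
It also fails if it takes over 53 s, if anything falls off the work surface, if the arm or the gripper's body presses on something with over 40 N, if the wrist force passes 120 N, or if a joint passes its speed limit or range.

## Robot

A 6-joint arm with a two-finger parallel gripper is mounted at the origin on a cart in front of the work surface, level with it; the furniture and walls round the work are solid. World frame = base frame: x ahead of the robot, y to its left, z up, the work surface at z = 0. Lengths are in m, angles in rad, forces in N, time in s.
With the tool pointing down it reaches from about 0.3 to 0.875 m from the base axis. Payload 6.4 kg.
Tool frame: the origin (TCP) lies midway between the tips of the shut fingers; the grasp point (between the pads) lies 19 mm behind it; x points along the fingers, y is the direction in which the jaws open and shut, and the axes are right-handed (so a half turn about x gives the same grasp; the last joint's range is limited). The gripper opens to 85 mm and grips with 20 to 120 N. Pads are 22 mm wide; open, the fingers measure 114 mm over their backs; the gripper's body (76 mm by 85 mm) begins 54 mm behind the grasp point. The pads swing forward as they close: fully open they stand 13 mm farther back than shut.
Start: joints at [0.966, 0.181, 1.607, -0, 1.354, -0.206], TCP at [0.223, 0.53, 0.208] pointing down, gripper open.
Joint ranges: [-2.99, 2.99], [-0.89, 2.07], [0.3, 2.58], [-1.14, 4.28], [0, 2.63], [-3.12, 3.12]. Speed limits (rad/s): [2.57, 2.57, 3.01, 3.14, 3.14, 3.14].

## Interface

Orientations are given as a unit quaternion [w, x, y, z].
In Python, from bench import ctrl gives the robot as it stands.
- The arm moves only by the tool step_arm, never from a script. Its argument "motion" is a list of rows, each a list of 7 numbers: the shift along the tool's x, y, z in mm, then the turn, a rotation vector about the tool's x, y, z in degrees, then the closure in counts, from 0 (fully open) to 255 (shut). In form: [[tx, ty, tz, rx, ry, rz, hand], ...]. A call has 1 to 10 rows; each row is the pose to reach, as a shift and turn from the pose commanded when the call began, along the tool's axes at that moment; what a row does not reach only later rows make up. A row lasts 1/8 s, in which the tool goes at most 62.5 mm and 10.7 degrees, less where a joint would pass 70% of its speed; a pose out of reach is approached as far as the arm can. A call with a gripper value outside its range is refused whole. The fingers move at their own pace and stop on an object; the grip force is fixed at half the most. Time passes only in rows, so rows that repeat a pose let the fingers close. It gives the time, the measured TCP pose, the force and the opening at its end, in the units of the state.
- ctrl.get_obs(): the state, without advancing time (a new reading comes with each control period).
- ctrl.camera(name): name is "scene" or "top"; returns (picture, depth): 384x512x3 uint8, red, green, blue; 384x512 float32, m along the optical axis (not along the pixel's ray), 0 where there is no reading.
- ctrl.camera_info(name): a dict with "fx", "fy", "cx", "cy" (pixels), "T" (4x4, takes a point from camera to world coordinates). Camera axes: x right, y down, z forward; pixel columns grow to the right and rows downward; lengths in m; the calibration is good to about 2 mm. A picture is of the moment at which its call begins. camera_info takes no time and is no camera call.
- ctrl.hand_in(): hands the job in, once; it reports no verdict.
The state is a dict: "time_s": time; "q": joint angles; "dq": joint speeds; "joint_efforts": joint torques, N m; "eef_pos": TCP position; "eef_rot": TCP orientation; "wrist_force": force on the tool from outside, world axes, zero at the start; "torque": the same for the moment, N m; "opening": opening from 0.0 (shut) to 1.0 (fully open).
Only numpy, scipy, OpenCV 4.12 (cv2) and the standard library are available. Lean on these libraries where they do the work, as an engineer would, in place of code of your own. Each camera call takes 0.05 s, during which the arm holds its last target. There are 200 camera calls.

## Working session

There is one attempt and no reset: what is moved stays moved. The work goes in short steps, Python scripts to look and compute and a tool call to move; the robot and the scene stay as the last step left them, time stands still between calls to the robot, and variables do not carry over. Pictures are saved under pics/ and viewed, about 8 in all and at most 12, crops included, and the job is handed in when it is done.

Besides the shell and the picture viewer there is one more tool, called after "Request:" as a command line: name --pt "numbers of a row" for each row, then --argument value for the rest. step_arm: Moves the arm, as the interface text tells. Its arguments: {"type":"object","properties":{"motion":{"type":"array","items":{"type":"array","items":{"type":"number"}}}},"required":["motion"]}

```bash
ls; mkdir -p pics
cat > h.py <<'E'
import numpy as np, cv2
from bench import ctrl
def snap(n,f=None):
    im,d=ctrl.camera(n)
    if f: cv2.imwrite('pics/'+f,im[:,:,::-1])
    return im,d
def P(n,d,u,v):
    i=ctrl.camera_info(n);z=d[int(v),int(u)]
    p=np.array([(u-i['cx'])/i['fx']*z,(v-i['cy'])/i['fy']*z,z,1]);return (i['T']@p)[:3]
def cloud(n,d):
    i=ctrl.camera_info(n);v,u=np.mgrid[:384,:512]
    p=np.stack([(u-i['cx'])/i['fx']*d,(v-i['cy'])/i['fy']*d,d,np.ones_like(d)],-1)
    return (p@np.array(i['T']).T)[...,:3]
E
python3 - <<'E'
from h import *
a,da=snap('scene','s0.png');b,db=snap('top','t0.png')
np.savez('z0.npz',a=a,da=da,b=b,db=db)
for n in('scene','top'):
    i=ctrl.camera_info(n);print(n,i['fx'],i['fy'],i['cx'],i['cy']);print(np.round(i['T'],3))
print(ctrl.get_obs())
E
```

```text
pics
scene 458.40732757618673 458.40732757618673 249.69630891872106 191.5387576069647
[[ 0.53  -0.633  0.565 -0.237]
 [-0.848 -0.399  0.349 -0.487]
 [ 0.005 -0.664 -0.748  1.168]
 [ 0.     0.     0.     1.   ]]
top 398.72460049254056 398.72460049254056 255.43760654906714 194.3105825840114
[[-0.028 -0.995  0.091  0.384]
 [-1.     0.029  0.006 -0.023]
 [-0.009 -0.091 -0.996  1.597]
 [ 0.     0.     0.     1.   ]]
{'time_s': 0.1, 'q': array([ 9.65672286e-01,  1.81473781e-01,  1.60790401e+00, -1.78600637e-05,
        1.35380245e+00, -2.06331207e-01]), 'dq': array([-1.91735368e-03, -1.71726603e-03, -1.88869483e-03, -3.09072999e-04,
        9.63059918e-04,  8.44482864e-05]), 'joint_efforts': array([-6.11772357e-04, -4.45879233e+01, -3.52236664e+01, -3.20578056e-04,
        4.23693680e-03, -2.19124900e-05]), 'eef_pos': array([0.22297221, 0.52942946, 0.20707225]), 'eef_rot': array([ 0.69288057,  0.13954257,  0.69331231, -0.1405789 ]), 'wrist_force': array([-0.0186287 , -0.81555818, -0.05123294]), 'torque': array([-0.0443882 , -0.00259596,  0.01106362]), 'opening': 0.9997919466885684}
```

View pics/s0.png

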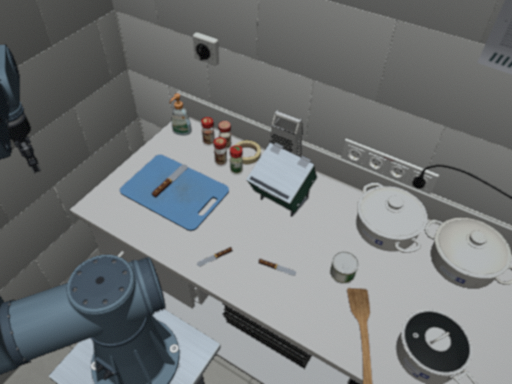

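View pics/t0.png

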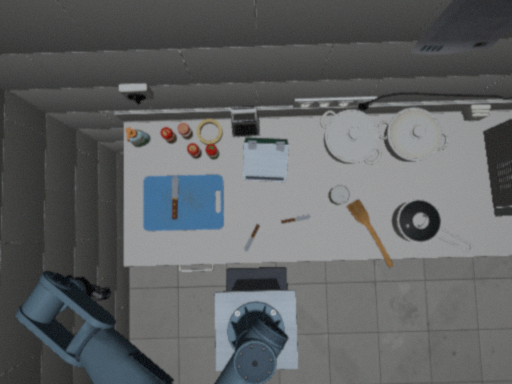

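The scene view shows the blue board (175,190) carrying a knife. Two more knives lie on the table at (215,256) and (277,267). The bin is at (283,175), the tin at (345,265), and the jars at (220,150) and (236,158). In the top view the knives are at (174,200), (252,237) and (295,219). Next I'll measure their lengths and make a crop.

Run:
```python
from h import *
z=np.load('z0.npz')
def crop(im,x,y,w,h,s): return cv2.resize(im[y:y+h,x:x+w],None,fx=s,fy=s,interpolation=cv2.INTER_CUBIC)
A=crop(z['a'],110,110,200,150,4)[:, :, ::-1]
B=crop(z['b'],135,120,200,135,4)[:,:,::-1]
cv2.imwrite('pics/c1.png',A[:600,:800]);cv2.imwrite('pics/c2.png',B)
C=cloud('top',z['db']);S=cloud('scene',z['da'])
# knives in top: brown handle masks
b=z['b'].astype(int)
hsv=cv2.cvtColor(z['b'],cv2.COLOR_RGB2HSV)
m=((hsv[...,0]<15)&(hsv[...,1]>120)&(hsv[...,2]>40)).astype(np.uint8)
n,l,st,ce=cv2.connectedComponentsWithStats(m)
for k in range(1,n):
    if st[k,4]>15:
        pp=C[l==k];print('top',st[k],ce[k].round(1),np.round(np.median(pp,0),3),np.round(np.ptp(pp,0),3))
for t in [(265,158),(265,175),(250,178),(284,180),(247,142),(284,144),(340,195),(180,220)]:
    print(t,np.round(C[t[1],t[0]],3))
# local depth in board knife column
for v in range(174,224,3): print(v,[ (tuple(z['b'][v,u]),round(float(C[v,u,2]),3)) for u in (172,174,176,178)])
```

```text
top [127 128   9  10  45] [130.3 132.7] [0.758 0.441 0.169] [0.034 0.02  0.046]
top [161 128  13  14 110] [167.  133.4] [0.763 0.317 0.107] [0.04  0.041 0.066]
top [188 144  11  12  83] [192.9 149.4] [0.696 0.219 0.107] [0.041 0.038 0.042]
top [206 144  11  12  90] [210.9 149.6] [0.693 0.151 0.108] [0.041 0.039 0.021]
top [173 200   4  18  48] [174.1 208.2] [0.481 0.308 0.035] [0.067 0.013 0.013]
(265, 158) [ 0.643 -0.052  0.181]
(265, 175) [ 0.586 -0.051  0.151]
(250, 178) [0.576 0.004 0.152]
(284, 180) [ 0.566 -0.12   0.147]
(247, 142) [0.701 0.011 0.193]
(284, 144) [ 0.687 -0.12   0.204]
(340, 195) [ 0.512 -0.341  0.054]
(180, 220) [0.434 0.29  0.014]
174 [((np.uint8(144), np.uint8(147), np.uint8(150)), 0.002), ((np.uint8(145), np.uint8(147), np.uint8(149)), 0.0), ((np.uint8(142), np.uint8(147), np.uint8(151)), 0.006), ((np.uint8(135), np.uint8(142), np.uint8(147)), 0.006)]
177 [((np.uint8(89), np.uint8(115), np.uint8(142)), 0.015), ((np.uint8(112), np.uint8(122), np.uint8(133)), 0.027), ((np.uint8(107), np.uint8(118), np.uint8(130)), 0.025), ((np.uint8(76), np.uint8(108), np.uint
[... 2665 characters left out ...]
uint8(102), np.uint8(134)), 0.016)]
216 [((np.uint8(72), np.uint8(61), np.uint8(66)), 0.033), ((np.uint8(94), np.uint8(64), np.uint8(34)), 0.038), ((np.uint8(67), np.uint8(51), np.uint8(48)), 0.036), ((np.uint8(68), np.uint8(104), np.uint8(132)), 0.017)]
219 [((np.uint8(69), np.uint8(85), np.uint8(109)), 0.012), ((np.uint8(67), np.uint8(78), np.uint8(94)), 0.024), ((np.uint8(66), np.uint8(88), np.uint8(113)), 0.024), ((np.uint8(68), np.uint8(107), np.uint8(139)), 0.009)]
222 [((np.uint8(67), np.uint8(111), np.uint8(145)), 0.015), ((np.uint8(66), np.uint8(107), np.uint8(143)), 0.013), ((np.uint8(67), np.uint8(109), np.uint8(145)), 0.024), ((np.uint8(68), np.uint8(109), np.uint8(144)), 0.016)]
```

View pics/c1.png

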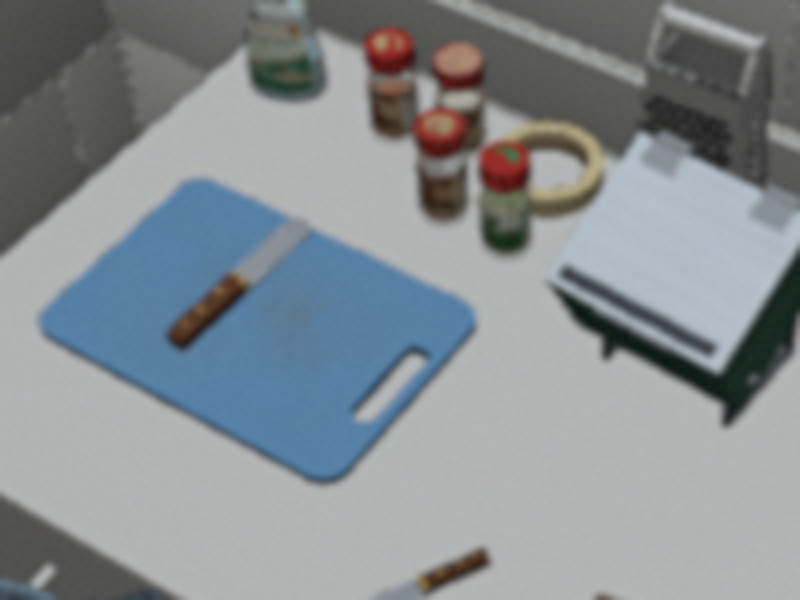

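View pics/c2.png

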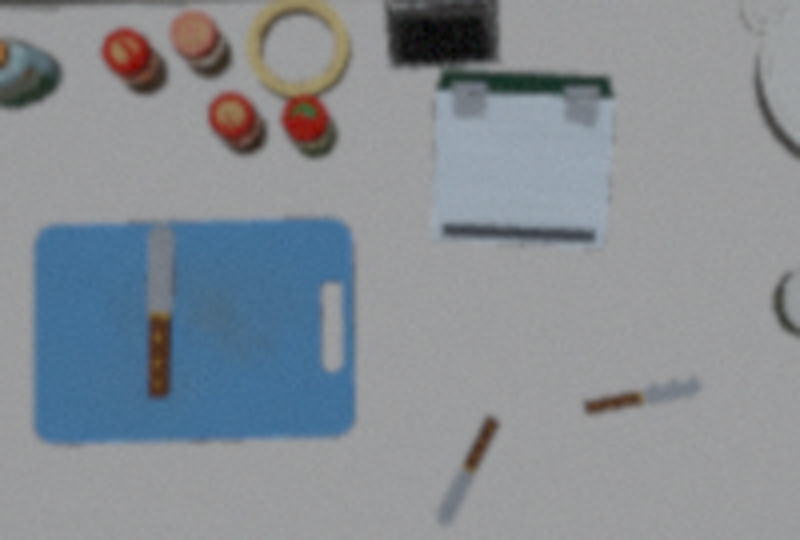

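The candidates in the top view are the board knife (174,200), about 45 px long, and the two table knives (252,237) and (295,219), about 30 px each. The board knife is clearly the largest and is the one on the board, so that is the one meant. The bin's lid has its front edge at about (244–285,180), and the dark strip lies on top of the lid.

```bash
cat >> h.py <<'E'
from scipy.spatial.transform import Rotation as R
def ray(n,u,v):
    i=ctrl.camera_info(n);T=np.array(i['T']);d=T[:3,:3]@np.array([(u-i['cx'])/i['fx'],(v-i['cy'])/i['fy'],1]);return T[:3,3],d
def onplane(n,u,v,p0,nn):
    o,d=ray(n,u,v);return o+d*(np.dot(np.array(p0)-o,nn)/np.dot(d,nn))
def proj(n,p):
    i=ctrl.camera_info(n);T=np.linalg.inv(i['T']);q=T[:3,:3]@p+T[:3,3];return np.array([q[0]/q[2]*i['fx']+i['cx'],q[1]/q[2]*i['fy']+i['cy']])
def tool():
    o=ctrl.get_obs();w=o['eef_rot'];return o,o['eef_pos'],R.from_quat([w[1],w[2],w[3],w[0]])
def delta(p,r,pt,rt):
    return np.round(r.inv().apply(np.array(pt)-p)*1000,1),np.round((r.inv()*rt).as_rotvec(degrees=True),1)
E
python3 - <<'E'
from h import *
z=np.load('z0.npz')
up=[0,0,1]
for n,im,box in(('top',z['b'],(165,172,20,52)),('scene',z['a'],(145,160,50,45))):
    x,y,w,h=box;hsv=cv2.cvtColor(im,cv2.COLOR_RGB2HSV);sub=hsv[y:y+h,x:x+w].astype(int);
    rgb=im[y:y+h,x:x+w].astype(int)
    hand=(rgb[...,0]-rgb[...,2]>10); knife=(sub[...,1]<75)&(rgb[...,2]<145)|hand
    for nm,m,zz in(('handle',hand,.033),('knife',knife,.026)):
        nn,l,st,ce=cv2.connectedComponentsWithStats(m.astype(np.uint8));k=1+np.argmax(st[1:,4]);
        v,u=np.nonzero(l==k);W=np.array([onplane(n,a+x,b+y,[0,0,zz],up) for a,b in zip(u,v)])[:,:2]
        c,(s1,s2),a=cv2.minAreaRect(W.astype(np.float32)*1000)
        mu=W.mean(0);e=np.linalg.svd(W-mu)[2][0];e*=np.sign(e[0]);t=(W-mu)@e
        print(n,nm,len(u),'rect c',np.round(c,1),np.round((s1,s2),1),'yaw',np.degrees(np.arctan2(e[1],e[0])).round(1),'ends',np.round(mu+e*t.min(),3),np.round(mu+e*t.max(),3))
# lid plane
C=cloud('top',z['db']);p=C[148:172,248:281].reshape(-1,3);A=np.c_[p[:,:2],np.ones(len(p))];co=np.linalg.lstsq(A,p[:,2],rcond=None)[0];print('lid plane',co,np.degrees(np.arctan(np.hypot(*co[:2]))),np.degrees(np.arctan2(co[1],co[0])))
C=cloud('scene',z['da']);S=C[155:190,262:305].reshape(-1,3);ok=abs(S[:,2]-S[:,:1]@co[:1]-S[:,1]*co[1]-co[2])<.01;S=S[ok];A=np.c_[S[:,:2],np.ones(len(S))];c2=np.linalg.lstsq(A,S[:,2],rcond=None)[0];print('scene',c2,len(S))
nv=np.array([-co[0],-co[1],1])
for n,im,box in(('top',z['b'],(236,134,60,56)),('scene',z['a'],(240,138,85,65))):
    x,y,w,h=box;r=im[y:y+h,x:x+w].astype(int);m=(r[...,2]-r[...,0]>9)&(r.sum(-1)>400)
    m=cv2.morphologyEx(m.astype(np.uint8),cv2.MORPH_CLOSE,np.ones((7,7)))
    nn,l,st,ce=cv2.connectedComponentsWithStats(m);k=1+np.argmax(st[1:,4]);print(n,st[k])
    v,u=np.nonzero(l==k);W=np.array([onplane(n,a+x,b+y,[0,0,co[2]],nv) for a,b in zip(u,v)])
    bx=cv2.boxPoints(cv2.minAreaRect(W[:,:2].astype(np.float32)*1000));print(np.round(bx,0).tolist(),'sizes',np.linalg.norm(bx[1]-bx[0]),np.linalg.norm(bx[2]-bx[1]))
o,pp,r=tool();print(r.as_matrix().round(3))
E
```

```text
top handle 89 rect c [481.8 308.8] [15.8 78.9] yaw -1.7 ends [0.442 0.309] [0.521 0.307]
top knife 249 rect c [526.4 315.6] [ 47.9 175. ] yaw -0.9 ends [0.439 0.31 ] [0.614 0.308]
scene handle 115 rect c [481.9 302.2] [86.5 20. ] yaw -1.1 ends [0.439 0.303] [0.525 0.302]
scene knife 176 rect c [504.  305.9] [129.2  29. ] yaw -4.1 ends [0.44 0.31] [0.569 0.301]
lid plane [-0.93327437  0.05500023  0.77827865] 43.0728067532916 176.62731472551351
scene [ 0.15017675 -0.0095621   0.07959527] 238
top [   7    9   46   39 1595]
[[545.0, -131.0], [705.0, -142.0], [716.0, 27.0], [556.0, 38.0]] sizes 160.32033 168.62529
scene [   6    5   67   60 2243]Traceback (most recent call last):
  File "<stdin>", line 22, in <module>
  File "h.py", line 18, in onplane
    o,d=ray(n,u,v);return o+d*(np.dot(np.array(p0)-o,nn)/np.dot(d,nn))
        ~~~^^^^^^^
  File "h.py", line 16, in ray
    i=ctrl.camera_info(n);T=np.array(i['T']);d=T[:3,:3]@np.array([(u-i['cx'])/i['fx'],(v-i['cy'])/i['fy'],1]);return T[:3,3],d
ValueError: time passes only in moves, steps and waits
```

```bash
sed -i 's/^from scipy/import functools\n@functools.lru_cache(None)\ndef info(n): return ctrl.camera_info(n)\nfrom scipy/; s/i=ctrl.camera_info(n)/i=info(n)/' h.py
python3 - <<'E'
from h import *
z=np.load('z0.npz')
C=cloud('top',z['db']);p=C[146:172:4,248:281:4];print(p[...,2].round(3))
for n,im,box in(('top',z['b'],(236,134,60,56)),('scene',z['a'],(240,138,85,65))):
    x,y,w,h=box;r=im[y:y+h,x:x+w].astype(int);m=((r[...,2]-r[...,0]>9)&(r.sum(-1)>400)).astype(np.uint8)
    m=cv2.morphologyEx(cv2.morphologyEx(m,cv2.MORPH_CLOSE,np.ones((7,7))),cv2.MORPH_OPEN,np.ones((5,5)))
    cn=max(cv2.findContours(m,cv2.RETR_EXTERNAL,cv2.CHAIN_APPROX_NONE)[0],key=cv2.contourArea)
    hl=cv2.convexHull(cn)
    for e in np.arange(1,12,.5):
        q=cv2.approxPolyDP(hl,e,True)[:,0]
        if len(q)<=4: break
    for a,b in q+[x,y]:
        print(n,(a,b),'front',onplane(n,a,b,[0,0,.1406],[0,0,1]).round(3),'back',onplane(n,a,b,[0,0,.1994],[0,0,1]).round(3))
for n,u,v in(('top',210.9,149.6),('top',192.9,149.4)): print(onplane(n,u,v,[0,0,.106],[0,0,1]).round(3))
o,pp,r=tool();print(r.as_matrix().round(3))
E
```

```text
[[0.198 0.203 0.198 0.199 0.2   0.199 0.2   0.201 0.201]
 [0.192 0.189 0.187 0.192 0.193 0.188 0.195 0.196 0.192]
 [0.183 0.188 0.185 0.186 0.186 0.183 0.185 0.188 0.189]
 [0.178 0.177 0.18  0.181 0.178 0.177 0.184 0.183 0.184]
 [0.168 0.17  0.172 0.17  0.172 0.173 0.175 0.168 0.179]
 [0.159 0.166 0.166 0.166 0.167 0.167 0.17  0.173 0.167]
 [0.156 0.152 0.162 0.159 0.161 0.163 0.16  0.158 0.161]]
top (np.int64(287), np.int64(149)) front [ 0.682 -0.135  0.141] back [ 0.67  -0.131  0.199]
top (np.int64(285), np.int64(181)) front [ 0.563 -0.124  0.141] back [ 0.556 -0.12   0.199]
top (np.int64(243), np.int64(179)) front [0.575 0.031 0.141] back [0.567 0.028 0.199]
top (np.int64(244), np.int64(144)) front [0.705 0.024 0.141] back [0.692 0.022 0.199]
scene (np.int64(268), np.int64(145)) front [0.744 0.05  0.141] back [0.688 0.019 0.199]
scene (np.int64(311), np.int64(163)) front [ 0.745 -0.108  0.141] back [ 0.688 -0.13   0.199]
scene (np.int64(291), np.int64(202)) front [ 0.568 -0.132  0.141] back [ 0.522 -0.152  0.199]
scene (np.int64(248), np.int64(180)) front [0.575 0.022 0.141] back [ 0.529 -0.007  0.199]
[0.695 0.151 0.106]
[0.698 0.219 0.106]
[[-0.001  0.388  0.922]
 [-0.001  0.922 -0.388]
 [-1.    -0.002 -0.   ]]
```

Request:
step_arm --pt "127 -97 348 -21.3 0 0 0" --pt "127 -97 348 -21.3 0 0 0" --pt "127 -97 348 -21.3 0 0 0" --pt "127 -97 348 -21.3 0 0 0" --pt "127 -97 348 -21.3 0 0 0" --pt "127 -97 348 -21.3 0 0 0" --pt "127 -97 348 -21.3 0 0 0" --pt "127 -97 348 -21.3 0 0 0" --pt "127 -97 348 -21.3 0 0 0" --pt "127 -97 348 -21.3 0 0 0"

```text
time_s: 1.35
eef_pos: [0.5055, 0.3068, 0.0816]
eef_rot: [0.707, 0.009, 0.707, -0.009]
wrist_force: [0.2, 0.1, -0.1]
opening: 0.999
```

Run:
```python
from h import *
o,p,r=tool();print(p.round(4),r.as_matrix().round(3).tolist(),o['time_s'],o['wrist_force'].round(2))
print(delta(p,r,[.5065,.305,.0155],R.from_matrix(np.array([[0,.026,.9997],[0,.9997,-.026],[-1,0,0]]))))
```

```text
[0.5055 0.3068 0.0816] [[0.001, 0.025, 1.0], [0.0, 1.0, -0.025], [-1.0, 0.001, 0.001]] 1.35 [ 0.2   0.1  -0.13]
(array([66.1, -1.8,  1. ]), array([ 0.1,  0. , -0. ]))
```

Request:
step_arm --pt "40 -1 1 0 0 0 0" --pt "58 -1 1 0 0 0 0" --pt "65 -1 1 0 0 0 0" --pt "65 -1 1 0 0 0 120" --pt "65 -1 1 0 0 0 255" --pt "65 -1 1 0 0 0 255" --pt "65 -1 1 0 0 0 255" --pt "65 -1 1 0 0 0 255" --pt "65 -1 1 0 0 0 255"

```text
time_s: 2.48
eef_pos: [0.5073, 0.3044, 0.0159]
eef_rot: [0.707, 0.01, 0.707, -0.01]
wrist_force: [-0.4, 0.1, -0.9]
opening: 0.003
```

The opening reads shut, so the grasp missed. I'll look.

Run:
```python
from h import *
a,_=snap('scene');b,_=snap('top')
A=cv2.resize(a[130:220,110:230],None,fx=4,fy=4,interpolation=cv2.INTER_CUBIC);B=cv2.resize(b[150:240,135:225],None,fx=4,fy=4,interpolation=cv2.INTER_CUBIC)
cv2.imwrite('pics/g1.png',np.hstack([A[:360],B[:360]])[:,:800,::-1])
print(proj('scene',np.array([.507,.3044,.016])),proj('top',np.array([.507,.3044,.016])))
```

```text
[166.85761312 185.00036326] [175.95775127 201.85973706]
```

View pics/g1.png

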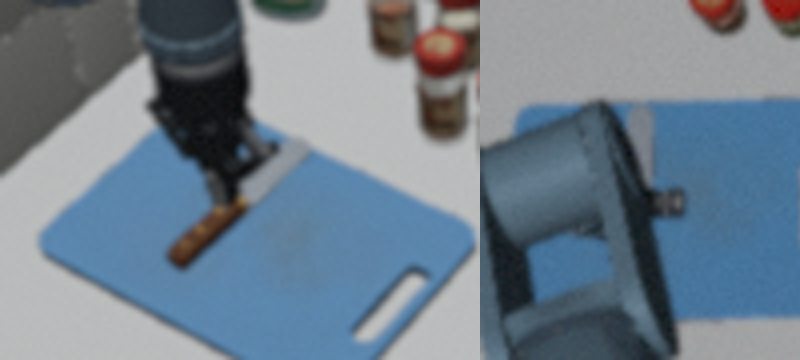

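The picture shows the fingers apparently straddling the front of the handle (scene crop 235,190), so the opening value may be misleading. I'll lift a little and check.

Request:
step_arm --pt "-8 0 0 0 0 0 255" --pt "-25 0 0 0 0 0 255" --pt "-50 0 0 0 0 0 255" --pt "-80 0 0 0 0 0 255" --pt "-100 0 0 0 0 0 255" --pt "-100 0 0 0 0 0 255"

```text
time_s: 3.32
eef_pos: [0.5088, 0.3049, 0.1185]
eef_rot: [0.709, 0.01, 0.705, -0.009]
wrist_force: [-1.4, -0.1, -0.6]
opening: 0.002
```

Run:
```python
from h import *
a,_=snap('scene');b,_=snap('top')
A=cv2.resize(a[110:210,110:230],None,fx=4,fy=4,interpolation=cv2.INTER_CUBIC);B=cv2.resize(b[150:240,135:225],None,fx=4,fy=4,interpolation=cv2.INTER_CUBIC)
B=np.vstack([B,np.zeros((40,360,3),np.uint8)])
cv2.imwrite('pics/g2.png',np.hstack([A,B])[:,:800,::-1])
o,p,r=tool();print(p,o['opening'],o['wrist_force'],proj('scene',p))
```

```text
[0.5069139  0.30421951 0.11550866] 0.0012380128175422 [0.20269857 0.27083737 0.03315233] [162.86739651 164.3041209 ]
```

View pics/g2.png

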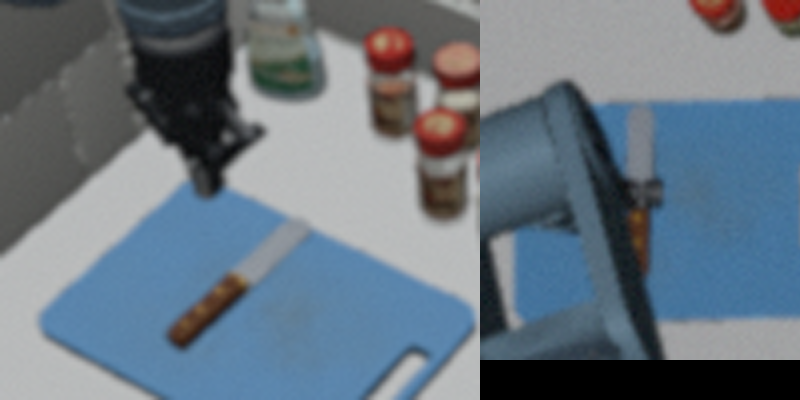

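The knife hasn't moved and the fingers are empty. The fingertip (scene crop 207,190) shows about 6 px above the projected TCP, which suggests the tips passed over the handle. I'll measure the fingertip from depth.

Run:
```python
from h import *
a,d=snap('scene');C=cloud('scene',d);o,p,r=tool();print(p,proj('scene',p))
dark=(a.sum(-1)<150)
for v in range(146,164,2):
    print(v,[(u,*C[v,u].round(3).tolist()) for u in range(156,170,3) if dark[v,u] and d[v,u]>0])
b,db=snap('top');B=cloud('top',db)
print('handle z top',np.median(B[212:218,173:176,2]),'board',np.median(B[225:228,180:200,2]),'table',np.median(B[200:210,228:238,2]))
print('scene handle z',np.median(C[180:190,158:166,2]),'board',np.median(C[195:205,175:185,2]),'table',np.median(C[225:235,255:265,2]))
```

```text
[0.5064505  0.30403825 0.11480228] [162.84987799 164.56560788]
146 [(156, 0.497, 0.308, 0.201), (159, 0.49, 0.288, 0.217), (162, 0.501, 0.286, 0.21)]
148 [(156, 0.499, 0.313, 0.189), (159, 0.489, 0.288, 0.209), (162, 0.508, 0.295, 0.191), (165, 0.51, 0.284, 0.195), (168, 0.494, 0.256, 0.221)]
150 [(159, 0.496, 0.297, 0.191), (162, 0.501, 0.29, 0.191), (165, 0.495, 0.271, 0.205)]
152 [(159, 0.494, 0.297, 0.184), (162, 0.501, 0.291, 0.182), (165, 0.495, 0.272, 0.196)]
154 [(162, 0.499, 0.291, 0.175)]
156 [(162, 0.5, 0.294, 0.164)]
158 [(162, 0.501, 0.296, 0.153)]
160 []
162 []
handle z top 0.45848187000768814 board 0.01489536399502478 table 0.001391716200398796
scene handle z 0.03165278631776747 board 0.013453265888663468 table 0.0007767366863764558
```

Request:
step_arm --pt "30 0 0 0 0 0 0" --pt "60 0 0 0 0 0 0" --pt "60 0 0 0 0 0 0" --pt "80 0 0 0 0 0 0" --pt "98 0 0 0 0 0 0" --pt "108 0 0 0 0 0 0" --pt "112 0 0 0 0 0 0" --pt "113 0 0 0 0 0 0" --pt "113 0 0 0 0 0 0"

```text
time_s: 4.65
eef_pos: [0.5077, 0.3045, 0.0034]
eef_rot: [0.707, 0.01, 0.707, -0.009]
wrist_force: [1.0, 0.1, 0.8]
opening: 1.002
```

Run:
```python
from h import *
a,d=snap('scene')
A=cv2.resize(a[135:215,130:210],None,fx=7,fy=7,interpolation=cv2.INTER_CUBIC)
cv2.imwrite('pics/g3.png',A[:,:,::-1])
o,p,r=tool();print(p,o['opening'],o['wrist_force'],proj('scene',p),proj('scene',p+[0,0,.0]+r.apply([-.013,.0425,0])),proj('scene',p+r.apply([-.013,-.0425,0])))
```

```text
[0.50773204 0.30452642 0.00347597] 0.9972260997303174 [-0.09627535  0.08049166  0.47715084] [167.4423187  187.32138903] [157.44363823 179.67207183] [176.63680553 189.94917232]
```

View pics/g3.png

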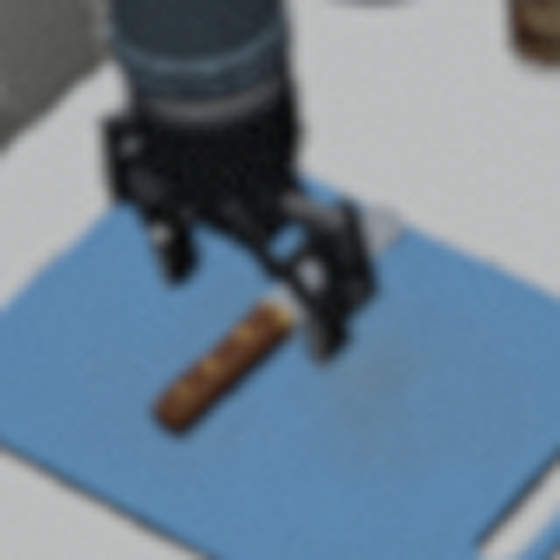

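The fingers now straddle the handle, with tips at about (177,186) and (156,175). That is roughly 17 mm higher than the reported TCP implies. I'll go down 4 mm and close.

Request:
step_arm --pt "2 0 0 0 0 0 0" --pt "4 0 0 0 0 0 0" --pt "4 0 0 0 0 0 150" --pt "4 0 0 0 0 0 255" --pt "4 0 0 0 0 0 255" --pt "4 0 0 0 0 0 255" --pt "4 0 0 0 0 0 255"

```text
time_s: 5.58
eef_pos: [0.5077, 0.3045, -0.0007]
eef_rot: [0.707, 0.01, 0.707, -0.009]
wrist_force: [0.7, 0.1, 2.9]
opening: 0.215
```

Request:
step_arm --pt "-4 0 0 0 0 0 255" --pt "-15 0 0 0 0 0 255" --pt "-40 0 0 0 0 0 255" --pt "-80 0 0 0 0 0 255" --pt "-120 0 0 0 0 0 255" --pt "-120 0 0 0 0 0 255" --pt "-120 0 0 0 0 0 255"

```text
time_s: 6.45
eef_pos: [0.5068, 0.3042, 0.1187]
eef_rot: [0.707, 0.009, 0.707, -0.01]
wrist_force: [-0.2, -0.6, -1.1]
opening: 0.21
```

Run:
```python
from h import *
a,d=snap('scene')
A=cv2.resize(a[105:205,130:230],None,fx=6,fy=6,interpolation=cv2.INTER_CUBIC)
cv2.imwrite('pics/g4.png',A[:,:,::-1])
o,p,r=tool();print(o['time_s'],p,o['opening'],o['wrist_force'],o['torque'],r.as_matrix().round(3).tolist())
for nm,x in(('tcp',0),('rear',-.067),('bb',.018),('tip',.106)):
    print(nm,[ (proj('scene',p+[x,-.02*x,dz])-[130,105])*6 for dz in (.007,.024)])
```

```text
6.5 [0.50629834 0.30398173 0.11783395] 0.21157515642762525 [ 0.10985483  0.1953025  -1.04398836] [ 0.03238436 -0.01676645 -0.01694023] [[-0.002, 0.027, 1.0], [-0.001, 1.0, -0.027], [-1.0, -0.001, -0.002]]
tcp [array([194.43664943, 344.37540013]), array([190.03024749, 321.65086349])]
rear [array([110.75432577, 419.82707835]), array([105.48640922, 397.18004296])]
bb [array([216.20162136, 324.75114034]), array([212.0130417 , 302.01202945])]
tip [array([318.51229238, 232.50332156]), array([315.3130835 , 209.72656483])]
```

View pics/g4.png

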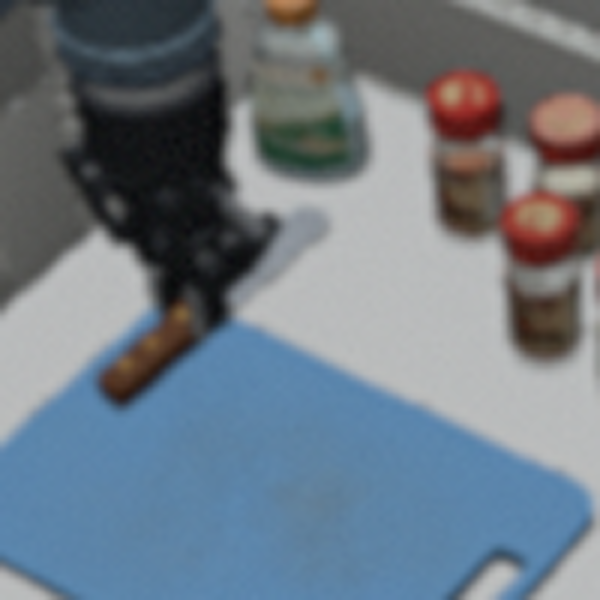

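The knife is held level. The handle rear (112,392) and tip (318,220) match the knife axis lying 24 mm behind the reported TCP. Next I'll compute the pre-insertion pose.

```bash
cat >> h.py <<'E'
M0=np.array([.573,-.051,.132]); YAW=-2.7; TIP=np.array([-.0237,0,.105])
def kpose(tip,pitch,yaw=YAW):
    c,s=np.cos(np.radians(pitch)),np.sin(np.radians(pitch));cy,sy=np.cos(np.radians(yaw)),np.sin(np.radians(yaw))
    kx=np.array([c*cy,c*sy,s]);ty=np.array([-sy,cy,0]);tx=np.cross(ty,kx)
    rt=R.from_matrix(np.stack([tx,ty,kx],1));return np.array(tip)-rt.apply(TIP),rt
def d25(yaw=YAW,a=25):
    return np.array([np.cos(np.radians(a))*np.cos(np.radians(yaw)),np.cos(np.radians(a))*np.sin(np.radians(yaw)),np.sin(np.radians(a))])
E
python3 - <<'E'
from h import *
o,p,r=tool()
print(p.round(4)); pt,rt=kpose(M0-.035*d25(),25);print(pt.round(4),delta(p,r,pt,rt))
E
```

```text
[0.5063 0.304  0.1178]
[ 0.4563 -0.0455  0.0514] (array([  66.8, -350.7,  -40.4]), array([  1.1, -25.1,  -0.2]))
```

Request:
step_arm --pt "0 -30 -30 0 -5 0 255" --pt "10 -80 -40 0 -10 0 255" --pt "25 -140 -40 1 -18 0 255" --pt "40 -200 -40 1 -25 0 255" --pt "55 -260 -40 1.1 -25 0 255" --pt "67 -310 -40 1.1 -25 0 255" --pt "67 -340 -40 1.1 -25 0 255" --pt "67 -351 -40 1.1 -25 0 255" --pt "67 -351 -40 1.1 -25 0 255" --pt "67 -351 -40 1.1 -25 0 255"

```text
time_s: 7.75
eef_pos: [0.457, -0.0446, 0.0511]
eef_rot: [0.843, 0.014, 0.538, -0.018]
wrist_force: [0.6, 0.2, -0.3]
opening: 0.211
```

Run:
```python
from h import *
a,d=snap('scene');b,db=snap('top');np.savez('z1.npz',a=a,da=d,b=b,db=db)
x,y=225,140
A=cv2.resize(a[y:y+100,x:x+90],None,fx=5,fy=5,interpolation=cv2.INTER_CUBIC)
B=cv2.resize(b[150:250,235:300],None,fx=5,fy=5,interpolation=cv2.INTER_CUBIC)
cv2.imwrite('pics/i1.png',np.hstack([A,B])[:,:,::-1])
o,p,r=tool();print(o['time_s'],p.round(4),o['opening'],o['wrist_force'].round(1),delta(p,r,*kpose(M0-.035*d25(),25)))
t=p+r.apply(TIP);print('tip',t, (proj('scene',t)-[x,y])*5,(proj('top',t)-[235,150])*5+[450,0])
bb=p+r.apply([-.0237,0,.017]);print((proj('scene',bb)-[x,y])*5,(proj('top',bb)-[235,150])*5+[450,0])
print('M',(proj('scene',M0)-[x,y])*5,(proj('top',M0)-[235,150])*5+[450,0])
```

```text
7.85 [ 0.4573 -0.0443  0.0514] 0.21665599908027464 [ 1.1  0.1 -0.8] (array([-0.4, -1.2, -0.9]), array([ 0. , -0.1, -0.3]))
tip [ 0.54245218 -0.04839526  0.11717648] [184.60460573 305.91920412] [597.97706962 188.74733084]
[108.72055422 430.17377011] [595.59703018 298.14727416]
M [214.95443516 259.18302663] [600.53324832 145.50180399]
```

View pics/i1.png

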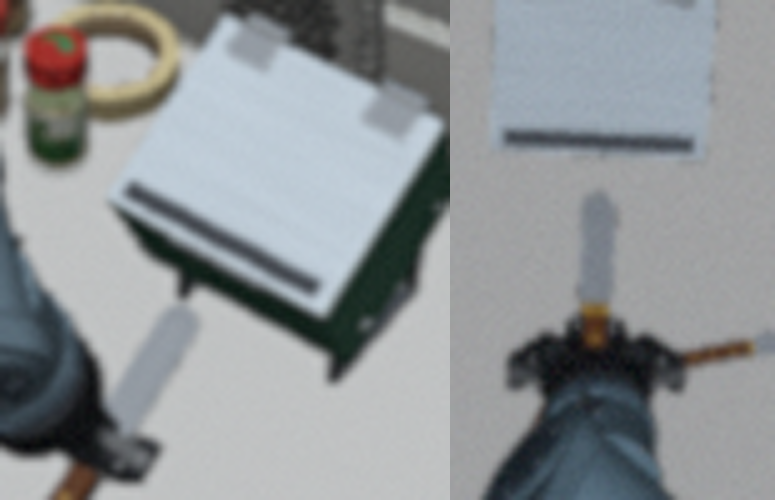

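The blade tip shows at scene crop (185,307) and top crop (598,192), within 0.6 px of the kinematic prediction. The lid's front-edge middle is at scene crop (218,258), also as predicted. Now I'll advance along the blade to just inside the mouth.

Request:
step_arm --pt "0 -2 15 0 0 0 255" --pt "0 -2 28 0 0 0 255" --pt "0 -2 34 0 0 0 255" --pt "0 -2 38 0 0 0 255" --pt "0 -2 40 0 0 0 255" --pt "0 -2 40 0 0 0 255"

```text
time_s: 8.6
eef_pos: [0.4937, -0.0491, 0.0686]
eef_rot: [0.843, 0.014, 0.537, -0.018]
wrist_force: [-1.0, 0.1, -1.3]
opening: 0.214
```

```bash
cat > st.py <<'E'
from h import *
o,p,r=tool();t=p+r.apply(TIP);dd=d25();n=np.array([-np.sin(np.radians(25)),0,np.cos(np.radians(25))])
print(round(o['time_s'],2),'TCP',p.round(4),'tip',t.round(4),'in',((t-M0)@dd*1000).round(1),'norm',((t-M0)@n*1000).round(1),'pitch',np.degrees(np.arcsin(r.as_matrix()[2,2])).round(1),'F',o['wrist_force'].round(1),'T',o['torque'].round(2),'op',round(o['opening'],3))
E
python3 st.py
```

```text
8.6 TCP [ 0.4937 -0.0491  0.0686] tip [ 0.5788 -0.0532  0.1344] in 6.4 norm -0.2 pitch 25.0 F [-1.   0.1 -1.3] T [ 0.02  0.25 -0.01] op 0.214
```

Request:
step_arm --pt "0 0 3 0 0 0 255" --pt "0 0 6 0 0 0 255" --pt "0 0 8 0 0 0 255" --pt "0 0 8 0 0 0 255"

```text
time_s: 9.1
eef_pos: [0.5013, -0.0496, 0.0723]
eef_rot: [0.843, 0.014, 0.537, -0.018]
wrist_force: [-0.1, -0.3, -1.8]
opening: 0.21
```

```bash
python3 st.py
```

```text
9.1 TCP [ 0.5013 -0.0496  0.0723] tip [ 0.5864 -0.0537  0.1382] in 14.8 norm -0.1 pitch 25.0 F [-0.1 -0.3 -1.8] T [0.03 0.22 0.01] op 0.21
```

Run:
```python
from h import *
a,d=snap('scene');b,db=snap('top')
x,y=225,140
A=cv2.resize(a[y+20:y+90,x:x+90],None,fx=6,fy=6,interpolation=cv2.INTER_CUBIC)
B=cv2.resize(b[165:235,245:287],None,fx=6,fy=6,interpolation=cv2.INTER_CUBIC)
cv2.imwrite('pics/i2.png',np.hstack([A,B])[:,:,::-1])
```

```text
(no output)
```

View pics/i2.png

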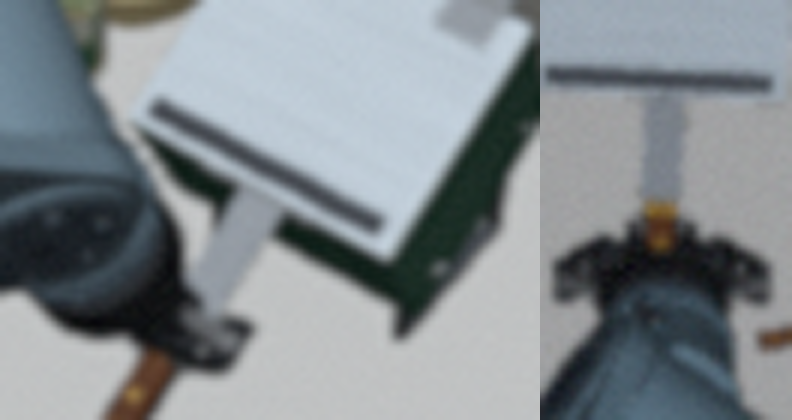

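The tip has disappeared under the middle of the lid's front edge (260,200) with no contact force. I'll go deeper.

Request:
step_arm --pt "0 0 4 0 0 0 255" --pt "0 0 8 0 0 0 255" --pt "0 0 12 0 0 0 255" --pt "0 0 16 0 0 0 255" --pt "0 0 18 0 0 0 255" --pt "0 0 18 0 0 0 255"

```text
time_s: 9.95
eef_pos: [0.5176, -0.0503, 0.0798]
eef_rot: [0.843, 0.014, 0.537, -0.018]
wrist_force: [-0.3, 0.1, -1.2]
opening: 0.214
```

```bash
python3 st.py
```

```text
9.95 TCP [ 0.5176 -0.0503  0.0798] tip [ 0.6027 -0.0544  0.1457] in 32.8 norm -0.1 pitch 25.0 F [-0.3  0.1 -1.2] T [0.02 0.27 0.  ] op 0.214
```

```bash
cat >> h.py <<'E'
def lidtip(th,rr=.105,h=.002):
    e=lambda a:np.array([np.cos(np.radians(a)),np.sin(np.radians(a))])
    v=np.array([.1254,.0624])+rr*e(205-th)+h*e(295-th)
    c,s=np.cos(np.radians(YAW)),np.sin(np.radians(YAW))
    return M0+np.array([v[0]*c,v[0]*s,v[1]])
def rows(lst,off=np.zeros(3),rr=.105):
    o,p,r=tool()
    for th,ph in lst:
        a,b=delta(p,r,kpose(lidtip(th,rr)+off,ph)[0],kpose(lidtip(th,rr),ph)[1]);print(th,ph,a,b)
E
python3 - <<'E'
from h import *
rows([(0,25),(1,27),(2,30),(3,33),(5,38),(7,42),(10,46),(13,49),(16,52),(20,52)],off=np.array([0,-.0018,0]))
E
```

```text
0 25 [-1.7  0.1  2.3] [-0.   0.  -0.2]
1 27 [0.1 0.1 3.2] [-0.  -2.  -0.2]
2 30 [3.7 0.1 4.8] [-0.  -5.  -0.2]
3 33 [7.2 0.1 6.7] [-0.  -8.  -0.2]
5 38 [12.2  0.1 10.6] [ -0.  -13.   -0.2]
7 42 [15.2  0.  14.4] [ -0.1 -17.   -0.2]
10 46 [16.1  0.  19. ] [ -0.1 -21.   -0.2]
13 49 [15.3  0.1 23.3] [ -0.1 -24.   -0.2]
16 52 [14.4  0.1 28. ] [ -0.1 -27.   -0.2]
20 52 [ 7.4  0.1 30.2] [ -0.1 -27.   -0.2]
```

Request:
step_arm --pt "-1.7 0 2.3 0 0 0 255" --pt "0 0 3.2 0 -2 0 255" --pt "3.7 0 4.8 0 -5 0 255" --pt "7.2 0 6.7 0 -8 0 255" --pt "10 0 8.8 0 -10.5 0 255" --pt "12.2 0 10.6 0 -13 0 255" --pt "12.2 0 10.6 0 -13 0 255"

```text
time_s: 10.82
eef_pos: [0.5312, -0.0506, 0.0722]
eef_rot: [0.898, 0.013, 0.439, -0.02]
wrist_force: [-1.2, 0.8, -4.0]
opening: 0.215
```

```bash
python3 st.py
python3 - <<'E'
from h import *
rows([(5,38),(7,42),(10,46),(13,49),(16,52),(20,52),(25,52),(30,52)],off=np.array([0,-.0018,0]))
E
```

```text
10.82 TCP [ 0.5312 -0.0506  0.0722] tip [ 0.5994 -0.0542  0.1554] in 34.0 norm 10.1 pitch 37.9 F [-1.2  0.8 -4. ] T [ 0.    1.06 -0.04] op 0.215
5 38 [-0.1 -0.2  1.5] [-0.2 -0.1 -0.3]
7 42 [ 3.6 -0.2  4.6] [-0.2 -4.1 -0.3]
10 46 [ 5.6 -0.2  8.9] [-0.2 -8.1 -0.3]
13 49 [ 5.7 -0.2 13.2] [ -0.2 -11.1  -0.3]
16 52 [ 5.9 -0.2 18.1] [ -0.2 -14.1  -0.3]
20 52 [-0.5 -0.2 21.7] [ -0.2 -14.1  -0.3]
25 52 [-8.  -0.1 26.9] [ -0.2 -14.1  -0.3]
30 52 [-15.1  -0.1  32.7] [ -0.2 -14.1  -0.3]
```

A 3 N downward load on the blade fits the lid lifting. I'll continue.

Request:
step_arm --pt "2 0 3 0 -2 0 255" --pt "3.6 0 4.6 0 -4 0 255" --pt "5 0 7 0 -6 0 255" --pt "5.6 0 8.9 0 -8 0 255" --pt "5.7 0 13.2 0 -11 0 255" --pt "5.9 0 18 0 -14 0 255" --pt "-0.5 0 21.7 0 -14 0 255" --pt "-8 0 26.9 0 -14 0 255" --pt "-15 0 32.7 0 -14 0 255" --pt "-15 0 32.7 0 -14 0 255"

```text
time_s: 12.08
eef_pos: [0.5436, -0.0432, 0.1394]
eef_rot: [0.937, 0.013, 0.347, -0.027]
wrist_force: [0.4, 0.3, -2.6]
opening: 0.212
```

```bash
python3 st.py
python3 - <<'E'
from h import *
rows([(th,52) for th in (30,34,38,42,46,50,54,58,62)],off=np.array([0,-.0018,0]))
a,d=snap('scene');C=cloud('scene',d)
r=a.astype(int);m=(r[...,2]-r[...,0]>9)&(r.sum(-1)>430);m[:, :235]=0;m[:100]=0;m[210:]=0;m[:,325:]=0
p=C[m&(d>0)];
import cv2
p=p[(p[:,2]>.12)&(p[:,0]>.5)&(p[:,0]<.75)&(p[:,1]>-.15)&(p[:,1]<.05)]
for _ in range(6):
    mu=np.median(p,0);n=np.linalg.svd(p-p.mean(0),full_matrices=False)[2][2];n*=np.sign(n[2]);dd=(p-p.mean(0))@n;p=p[abs(dd)<max(.004,2*dd.std())]
print('lid normal',n.round(3),'theta',25+np.degrees(np.arctan2(n[0],n[2])).round(1),len(p),p.min(0).round(3),p.max(0).round(3))
E
```

```text
12.07 TCP [ 0.5436 -0.0432  0.1394] tip [ 0.5938 -0.0468  0.2346] in 62.0 norm 84.1 pitch 49.4 F [ 0.4  0.3 -2.6] T [0.06 0.91 0.22] op 0.212
30 52 [ 26.4  -8.4 -23.7] [-0.7 -2.6  0.3]
34 52 [ 22.2  -8.3 -17.7] [-0.7 -2.6  0.3]
38 52 [ 18.5  -8.3 -11.4] [-0.7 -2.6  0.3]
42 52 [15.2 -8.2 -4.8] [-0.7 -2.6  0.3]
46 52 [12.3 -8.1  1.9] [-0.7 -2.6  0.3]
50 52 [10.  -8.   8.9] [-0.7 -2.6  0.3]
54 52 [ 8.1 -8.  16. ] [-0.7 -2.6  0.3]
58 52 [ 6.8 -7.9 23.2] [-0.7 -2.6  0.3]
62 52 [ 5.9 -7.8 30.5] [-0.7 -2.6  0.3]
lid normal [ 0.358 -0.028  0.933] theta 46.0 1052 [ 0.56  -0.138  0.198] [0.704 0.03  0.255]
```

The lid is at about 46°, further than commanded, and the arm pose deviates from the target. I'll check the joints.

```bash
python3 - <<'E'
from h import *
o,p,r=tool();print(o['q'].round(3),o['dq'].round(3),p.round(4)); print(r.as_matrix().round(3))
E
python3 st.py
```

```text
[-0.528 -0.228  2.445  1.254  0.373 -3.117] [ 0.002  0.004  0.001  0.003 -0.004 -0.   ] [ 0.5436 -0.0432  0.1394]
[[ 0.758  0.059  0.65 ]
 [-0.041  0.998 -0.043]
 [-0.651  0.007  0.759]]
12.12 TCP [ 0.5436 -0.0432  0.1394] tip [ 0.5938 -0.0468  0.2345] in 62.0 norm 84.1 pitch 49.4 F [-0.7  0.5 -2.3] T [0.05 0.79 0.18] op 0.211
```

Request:
step_arm --pt "0 0 0 0 0 0 255"

```text
time_s: 12.25
eef_pos: [0.5435, -0.0431, 0.1393]
eef_rot: [0.937, 0.013, 0.347, -0.027]
wrist_force: [0.4, 1.0, -2.2]
opening: 0.211
```

```bash
python3 st.py
python3 - <<'E'
from h import *
o,p,r=tool();print(o['q'].round(3))
rows([(46,46),(46,42),(48,38),(50,35),(54,35),(58,35),(62,35)],off=np.array([0,0,0]),rr=.108)
E
```

```text
12.25 TCP [ 0.5435 -0.0431  0.1393] tip [ 0.5938 -0.0468  0.2344] in 61.9 norm 84.0 pitch 49.4 F [ 0.4  1.  -2.2] T [0.04 0.77 0.14] op 0.211
[-0.528 -0.228  2.445  1.254  0.373 -3.117]
46 46 [-1.6 -6.5 -1.4] [-0.7  3.4  0.3]
46 42 [-9.1 -6.5 -2.4] [-0.8  7.4  0.2]
48 38 [-17.9  -6.5   0.8] [-0.8 11.4  0.2]
50 35 [-24.6  -6.5   4.4] [-0.8 14.4  0.2]
54 35 [-26.6  -6.4  11.7] [-0.8 14.4  0.2]
58 35 [-28.   -6.3  19.1] [-0.8 14.4  0.2]
62 35 [-28.8  -6.3  26.5] [-0.8 14.4  0.2]
```

Request:
step_arm --pt "-1 -1 -1 0 2 0 255" --pt "-4 -2 -1.5 0 4 0 255" --pt "-7 -3 -2 0 6 0 255" --pt "-11 -4 -1.5 0 8 0 255" --pt "-15 -5 -0.5 0 10 0 255" --pt "-18 -6 1 0 11.4 0 255" --pt "-21.5 -6 2.5 0 13 0 255" --pt "-24.6 -6 4.4 0 14.4 0 255" --pt "-24.6 -6 4.4 0 14.4 0 255"

```text
time_s: 13.38
eef_pos: [0.5275, -0.048, 0.1587]
eef_rot: [0.887, 0.017, 0.462, -0.024]
wrist_force: [-1.2, 0.0, -1.6]
opening: 0.212
```

```bash
cat > lid.py <<'E'
from h import *
o=ctrl.get_obs();print(o['q'].round(3))
for cam in('scene','top'):
    a,d=snap(cam);C=cloud(cam,d)
    r=a.astype(int);m=(r[...,2]-r[...,0]>9)&(r.sum(-1)>330)
    p=C[m&(d>0)];p=p[(p[:,2]>.15)&(p[:,0]>.55)&(p[:,0]<.76)&(p[:,1]>-.15)&(p[:,1]<.05)&(p[:,2]<.36)]
    if len(p)<50: print(cam,'few',len(p));continue
    for _ in range(8):
        n=np.linalg.svd(p-p.mean(0),full_matrices=False)[2][2];n*=np.sign(n[0]);dd=(p-p.mean(0))@n;p=p[abs(dd)<max(.005,2*dd.std())]
    print(cam,'lid normal',n.round(3),'theta',25+np.degrees(np.arctan2(n[0],n[2])).round(1),len(p),p.min(0).round(3),p.max(0).round(3))
E
python3 st.py; python3 lid.py
python3 - <<'E'
from h import *
rows([(th,ph) for th,ph in ((50,35),(54,35),(58,35),(62,35),(66,34),(70,33),(74,32),(78,31),(82,30))],rr=.108)
E
```

```text
13.38 TCP [ 0.5275 -0.048   0.1587] tip [ 0.5998 -0.0528  0.2383] in 69.2 norm 85.0 pitch 35.0 F [-1.2  0.  -1.6] T [0.03 0.68 0.01] op 0.212
[-0.476 -0.27   2.281  0.43   0.608 -2.276]
scene lid normal [ 0.411 -0.035  0.911] theta 49.3 1034 [ 0.562 -0.138  0.199] [0.706 0.029 0.263]
top lid normal [ 0.414 -0.032  0.91 ] theta 49.4 1404 [ 0.565 -0.135  0.198] [0.702 0.029 0.265]
50 35 [-0.1 -0.8  0.1] [-0.8 -0.   0.1]
54 35 [-3.8 -0.7  6.7] [-0.8 -0.   0.1]
58 35 [-7.  -0.6 13.5] [-0.8 -0.   0.1]
62 35 [-9.7 -0.5 20.5] [-0.8 -0.   0.1]
66 34 [-13.7  -0.5  27.4] [-0.8  1.   0.1]
70 33 [-17.3  -0.4  34.3] [-0.8  2.   0. ]
74 32 [-20.3  -0.3  41.4] [-0.8  3.   0. ]
78 31 [-22.8  -0.2  48.7] [-0.8  4.   0. ]
82 30 [-24.8  -0.1  55.9] [-0.8  5.   0. ]
```

The lid follows: both cameras give 49.4° for 50° commanded. I'll carry on.

Request:
step_arm --pt "-3.8 0 6.7 0 0 0 255" --pt "-7 0 13.5 0 0 0 255" --pt "-9.7 0 20.5 0 0 0 255" --pt "-13.7 0 27.4 0 1 0 255" --pt "-17.3 0 34.3 0 2 0 255" --pt "-20.3 0 41.4 0 3 0 255" --pt "-22.8 0 48.7 0 4 0 255" --pt "-24.8 0 55.9 0 5 0 255" --pt "-24.8 0 55.9 0 5 0 255"

```text
time_s: 14.6
eef_pos: [0.5601, -0.0504, 0.2122]
eef_rot: [0.866, 0.017, 0.499, -0.024]
wrist_force: [-0.6, 0.7, -1.4]
opening: 0.209
```

```bash
python3 st.py; python3 lid.py
python3 - <<'E'
from h import *
rows([(th,30) for th in (82,86,90,94,98,102,106,110,113,115)],rr=.106)
E
```

```text
14.6 TCP [ 0.5601 -0.0504  0.2122] tip [ 0.6389 -0.0555  0.2854] in 124.7 norm 111.1 pitch 30.1 F [-0.6  0.7 -1.4] T [-0.02  0.32 -0.02] op 0.209
[-0.414 -0.216  2.085  0.255  0.793 -2.06 ]
scene lid normal [ 0.826 -0.061 -0.561] theta 149.2 260 [ 0.569 -0.133  0.244] [0.636 0.025 0.321]
top lid normal [ 0.834 -0.071  0.547] theta 81.7 211 [ 0.615 -0.129  0.207] [0.696 0.025 0.326]
82 30 [ 2.3 -0.1 -0.7] [-0.7  0.1 -0. ]
86 30 [ 2.  -0.   6.7] [-0.7  0.1 -0. ]
90 30 [ 2.2  0.1 14.1] [-0.7  0.1 -0. ]
94 30 [ 3.   0.1 21.4] [-0.7  0.1 -0. ]
98 30 [ 4.3  0.2 28.7] [-0.7  0.1 -0. ]
102 30 [ 6.1  0.3 35.9] [-0.7  0.1 -0. ]
106 30 [ 8.4  0.4 42.9] [-0.7  0.1 -0. ]
110 30 [11.1  0.5 49.8] [-0.7  0.1 -0. ]
113 30 [13.5  0.6 54.8] [-0.7  0.1 -0. ]
115 30 [15.3  0.6 58.1] [-0.7  0.1 -0. ]
```

Request:
step_arm --pt "2 0 6.7 0 0 0 255" --pt "2.2 0 14 0 0 0 255" --pt "3 0 21.4 0 0 0 255" --pt "4.3 0 28.7 0 0 0 255" --pt "6 0 36 0 0 0 255" --pt "8.4 0 43 0 0 0 255" --pt "11 0 50 0 0 0 255" --pt "14 0 55.5 0 0 0 255" --pt "14 0 55.5 0 0 0 255" --pt "14 0 55.5 0 0 0 255"

```text
time_s: 15.95
eef_pos: [0.614, -0.0535, 0.2267]
eef_rot: [0.866, 0.018, 0.5, -0.024]
wrist_force: [0.3, 0.2, -2.0]
opening: 0.214
```

```bash
python3 st.py; python3 lid.py
python3 - <<'E'
from h import *
rows([(113,30),(115,30)],rr=.106)
E
```

```text
15.95 TCP [ 0.614  -0.0535  0.2267] tip [ 0.6929 -0.0586  0.2997] in 179.8 norm 101.3 pitch 30.0 F [ 0.3  0.2 -2. ] T [-0.02  0.32  0.  ] op 0.214
[-0.37  -0.092  1.948  0.224  0.798 -1.997]
scene lid normal [ 0.765 -0.062 -0.641] theta 155.0 246 [ 0.628 -0.138  0.262] [0.706 0.019 0.338]
top lid normal [ 0.743 -0.064 -0.666] theta 156.8 196 [ 0.618 -0.135  0.258] [0.702 0.02  0.341]
113 30 [-0.6  0.6 -0. ] [-0.8  0.  -0. ]
115 30 [1.1 0.6 3.2] [-0.8  0.  -0. ]
```

Request:
step_arm --pt "-1 0 -5 0 0 0 255" --pt "-2 0 -25 0 0 0 255" --pt "-5 0 -60 0 0 0 255" --pt "-10 0 -100 0 0 0 255" --pt "-20 0 -140 0 0 0 255" --pt "-30 0 -150 0 0 0 255" --pt "-30 0 -150 0 0 0 255"

```text
time_s: 16.92
eef_pos: [0.4687, -0.045, 0.1779]
eef_rot: [0.866, 0.017, 0.499, -0.024]
wrist_force: [0.1, -0.3, -0.9]
opening: 0.21
```

```bash
python3 st.py
python3 - <<'E'
from h import *
o=ctrl.get_obs();print(o['q'].round(3))
a,d=snap('scene','s2.png');b,db=snap('top','t2.png');np.savez('z2.npz',a=a,da=d,b=b,db=db)
cv2.imwrite('pics/l1.png',np.hstack([cv2.resize(a[100:220,200:330],None,fx=3,fy=3),cv2.resize(b[110:230,140:280],None,fx=3,fy=3)])[:,:,::-1])
C=cloud('scene',d);p=C[(d>0)];p=p[(p[:,2]>.22)&(p[:,0]>.64)&(p[:,0]<.76)&(p[:,1]>-.14)&(p[:,1]<.03)&(p[:,2]<.36)]
for _ in range(8):
    n=np.linalg.svd(p-p.mean(0),full_matrices=False)[2][2];n*=np.sign(n[0]);dd=(p-p.mean(0))@n;p=p[abs(dd)<max(.005,2*dd.std())]
print(n.round(3),'theta',25+np.degrees(np.arctan2(n[0],n[2])).round(1),len(p),p.min(0).round(3),p.max(0).round(3))
E
```

```text
16.93 TCP [ 0.4687 -0.045   0.1779] tip [ 0.5476 -0.0501  0.251 ] in 27.3 norm 118.6 pitch 30.1 F [ 0.1 -0.3 -0.9] T [-0.    0.32 -0.03] op 0.21
[-0.526 -0.45   2.321  0.319  0.822 -2.201]
[ 0.997 -0.074  0.009] theta 114.5 1471 [ 0.686 -0.138  0.22 ] [0.706 0.023 0.339]
```

View pics/l1.png

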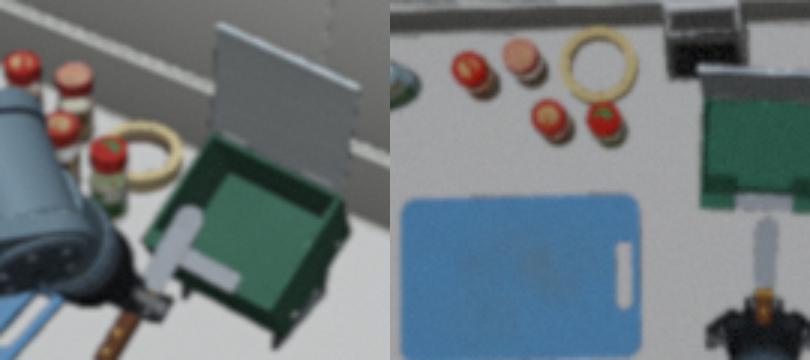

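The lid stands upright: the fit gives 114.5°, or 2.00 rad, and the picture shows it vertical behind the open bin. The jars are in place, and the blade is clear. Next is the return over the board.

Run:
```python
from h import *
o,p,r=tool()
for t,ph,y in (([.49,.10,.16],15,-2),([.507,.304,.10],0,-1.5)):
    _,rt=kpose([0,0,0],ph,y);print(delta(p,r,t,rt))
t=p+r.apply(TIP);b=p+r.apply([-.0237,0,.02]);print((proj('scene',t)-[200,100])*3,(proj('scene',b)-[200,100])*3,(proj('top',t)-[140,110])*3+[390,0],(proj('top',b)-[140,110])*3+[390,0])
```

```text
(array([ 22.4, 146. ,   0.5]), array([-1.4, 15.1,  0.2]))
(array([ 77.9, 350.3, -25.9]), array([-1.9, 30.1,  0.2]))
[194.34933093 206.85568504] [148.18041985 285.10098468] [766.90290224 215.19277463] [764.25663914 282.44798561]
```

Request:
step_arm --pt "8 40 0 0 4 0 255" --pt "15 95 0 -1 9 0 255" --pt "22 146 0 -1.4 15 0 255" --pt "36 200 -7 -1.6 20 0 255" --pt "50 250 -14 -1.8 25 0 255" --pt "65 300 -20 -1.9 30 0 255" --pt "78 335 -26 -1.9 30 0 255" --pt "78 350 -26 -1.9 30 0 255" --pt "78 350 -26 -1.9 30 0 255" --pt "78 350 -26 -1.9 30 0 255"

```text
time_s: 18.27
eef_pos: [0.5064, 0.3035, 0.0999]
eef_rot: [0.707, 0.009, 0.707, -0.01]
wrist_force: [-0.6, 0.4, -0.5]
opening: 0.214
```

```bash
python3 st.py
python3 - <<'E'
from h import *
o,p,r=tool();print(o['q'].round(3),r.as_matrix().round(3).tolist())
_,rt=kpose([0,0,0],0,-1.5);print(delta(p,r,[.507,.3045,-.0005],rt))
b,db=snap('top');a,d=snap('scene')
# knife bottom line: blade pixels along axis in scene, depth z vs kinematics
C=cloud('scene',d)
for s in (-.05,-.04,-.03,.04,.06,.08,.1):
    q=p+r.apply([-.0237-(.01 if s<.018 else .0015),0,s]);u,v=proj('scene',q);k=C[int(v)-1:int(v)+2,int(u)-1:int(u)+2].reshape(-1,3);print(s,(u.round(1),v.round(1)),'exp z',q[2].round(4),'meas',np.median(k[:,2]).round(4),a[int(v),int(u)])
E
```

```text
18.27 TCP [0.5064 0.3035 0.0999] tip [0.6113 0.3007 0.1236] in 16.1 norm -23.8 pitch 0.0 F [-0.6  0.4 -0.5] T [-0.02 -0.02 -0.01] op 0.214
[ 0.34   0.331  1.655 -0.002  1.156 -1.203] [[0.0, 0.027, 1.0], [-0.002, 1.0, -0.027], [-1.0, -0.002, 0.0]]
(array([100.4,   1.2,   0.6]), array([-0.1,  0. ,  0.1]))
-0.05 (np.float64(151.7), np.float64(169.8)) exp z 0.1336 meas 0.1344 [114  89  70]
-0.04 (np.float64(153.8), np.float64(167.9)) exp z 0.1336 meas 0.1315 [90 74 75]
-0.03 (np.float64(155.9), np.float64(166.0)) exp z 0.1336 meas 0.1337 [125  99  68]
0.04 (np.float64(170.6), np.float64(155.2)) exp z 0.1251 meas 0.1911 [36 39 41]
0.06 (np.float64(174.5), np.float64(151.7)) exp z 0.1251 meas 0.1987 [59 61 66]
0.08 (np.float64(178.4), np.float64(148.2)) exp z 0.1251 meas 0.1257 [134 141 149]
0.1 (np.float64(182.2), np.float64(144.8)) exp z 0.1251 meas 0.1247 [153 160 164]
```

Request:
step_arm --pt "30 1 0 0 0 0 255" --pt "55 1 0 0 0 0 255" --pt "75 1 0 0 0 0 255" --pt "88 1 0 0 0 0 255" --pt "94 1 0 0 0 0 255" --pt "97 1 0 0 0 0 255" --pt "98 1 0 0 0 0 255" --pt "99 1 0 0 0 0 255" --pt "99.5 1 0 0 0 0 255" --pt "99.5 1 0 0 0 0 255"

```text
time_s: 19.62
eef_pos: [0.506, 0.3052, -0.0]
eef_rot: [0.707, 0.009, 0.707, -0.01]
wrist_force: [0.1, 0.5, -1.0]
opening: 0.212
```

Request:
step_arm --pt "0.4 0 0 0 0 0 255" --pt "0.8 0 0 0 0 0 255" --pt "1 0 0 0 0 0 255" --pt "1 0 0 0 0 0 255"

```text
time_s: 20.12
eef_pos: [0.506, 0.3051, -0.0007]
eef_rot: [0.707, 0.009, 0.707, -0.01]
wrist_force: [-2.2, -0.5, 5.2]
opening: 0.216
```

Request:
step_arm --pt "-0.4 0 0 0 0 0 180" --pt "-0.4 0 0 0 0 0 140" --pt "-0.4 0 0 0 0 0 80" --pt "-0.4 0 0 0 0 0 0" --pt "-0.4 0 0 0 0 0 0" --pt "-0.4 0 0 0 0 0 0" --pt "-0.4 0 0 0 0 0 0"

```text
time_s: 21.0
eef_pos: [0.5059, 0.3051, -0.0008]
eef_rot: [0.707, 0.009, 0.707, -0.01]
wrist_force: [-0.5, -0.2, -0.2]
opening: 0.996
```

Request:
step_arm --pt "-5 0 0 0 0 0 0" --pt "-20 0 0 0 0 0 0" --pt "-60 0 0 0 0 0 0" --pt "-110 0 0 0 0 0 0" --pt "-160 0 -40 0 0 0 0" --pt "-200 0 -90 0 0 0 0" --pt "-200 0 -120 0 0 0 0" --pt "-200 0 -120 0 0 0 0" --pt "-200 0 -120 0 0 0 0"

```text
time_s: 22.12
eef_pos: [0.3867, 0.3088, 0.2001]
eef_rot: [0.707, 0.009, 0.707, -0.01]
wrist_force: [0.8, 0.6, -0.4]
opening: 1.001
```

```bash
python3 st.py
python3 - <<'E'
from h import *
a,d=snap('scene');b,db=snap('top')
cv2.imwrite('pics/f.png',np.hstack([cv2.resize(a[100:290,110:370],None,fx=2,fy=2)[:380],cv2.resize(b[110:250,130:265],None,fx=2,fy=2,)[:280] if 0 else cv2.resize(b[110:250,130:265],(270,380))])[:,:,::-1])
C=cloud('scene',d);p=C[(d>0)];p=p[(p[:,2]>.22)&(p[:,0]>.64)&(p[:,0]<.76)&(p[:,1]>-.14)&(p[:,1]<.03)&(p[:,2]<.36)]
for _ in range(8):
    n=np.linalg.svd(p-p.mean(0),full_matrices=False)[2][2];n*=np.sign(n[0]);dd=(p-p.mean(0))@n;p=p[abs(dd)<max(.005,2*dd.std())]
print('theta',25+np.degrees(np.arctan2(n[0],n[2])).round(1))
z=np.load('z0.npz')
# handle position and objects vs start
def obj(im,n):
    h=cv2.cvtColor(im,cv2.COLOR_RGB2HSV);m=((h[...,0]<15)&(h[...,1]>120)&(h[...,2]>40)).astype(np.uint8);k,l,s,c=cv2.connectedComponentsWithStats(m);return [c[i].round(1).tolist() for i in range(1,k) if s[i,4]>20]
print(obj(z['a'],0));print(obj(a,0));print(obj(z['b'],0));print(obj(b,0))
df=np.abs(z['a'].astype(int)-a).sum(-1);print('tin diff',df[250:285,330:362].mean(),'jars',df[135:172,210:246].mean(), 'bg',df[300:330,300:340].mean())
E
```

```text
22.12 TCP [0.3867 0.3088 0.2001] tip [0.4917 0.306  0.2238] in -50.1 norm 117.6 pitch 0.0 F [ 0.8  0.6 -0.4] T [-0.06 -0.05 -0.02] op 1.001
theta 114.5
[[177.4, 102.1], [207.1, 122.2], [224.5, 129.6], [220.2, 143.0], [235.7, 151.5], [161.4, 187.4], [223.5, 252.2], [267.2, 263.3]]
[[177.4, 102.2], [207.1, 122.2], [224.4, 129.6], [220.5, 143.0], [235.9, 151.6], [161.6, 187.7], [224.1, 252.0], [267.4, 263.4]]
[[130.3, 132.7], [167.0, 133.4], [192.9, 149.4], [210.9, 149.6], [174.1, 208.2]]
[[129.4, 132.5], [166.8, 133.4], [210.8, 149.6], [193.0, 149.4], [174.8, 207.0]]
tin diff 21.24642857142857 jars 16.3993993993994 bg 24.721666666666668
```

View pics/f.png

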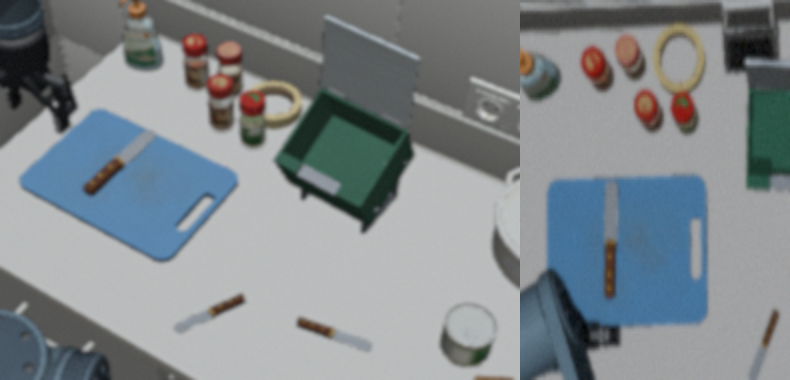

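The knife lies flat on the board (scene crop 120,165), the lid is upright, and the jars and tin haven't moved. The gripper is well clear, so I'm handing in.

```bash
python3 -c "
from bench import ctrl
print(ctrl.hand_in())"
```

```text
the job is handed in; nothing more can be done
None
```

The job is done and handed in at about 22 s. I took the large knife from the board and slid the blade about 33 mm into the slot. I levered the lid up with the blade tip, swung it upright, and laid the knife back flat where it had been.

**Last checks:**
- **Lid:** depth fit gives 114.5° (2.00 rad), the same after I backed away as at the end.
- **Knife:** flat on the board, with its handle within about 1 px of its start in both views. It touched down at about 5 N.
- **Jars and tin:** jar positions are within about 0.3 px of the start. The tin was checked only by image difference and showed no change beyond noise.
- **Robot:** open and clear of everything. The highest wrist force I read was about 6 N, but it is only read at the end of each move.

**What went wrong or disagreed:**
- The first grasp closed above the handle, because the real fingertips sit roughly 17 mm above the reported TCP. I went about 17 mm lower and it held.
- Between about 5° and 46° of lid opening the arm came close to a wrist singularity, with joint 6 at -3.117 against its -3.12 limit. It went off the planned path and the lid opened faster than commanded. The lid stayed on the blade, and I lowered the pitch to recover.
- Three of the lid-angle fits taken during the swing read far too high (149–157°), probably because they caught the gripper. I discarded them.

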